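# Send a chipped glass down the cullet box

## Task

Scrap the chipped little glass that stands on the ledge of the cullet box. With one finger push the spring flap open and keep it open, and with the other finger push the glass along the ledge and over its edge, so that it drops into the box; then draw back so that the flap shuts. The broken rim is sharp: do not pick the glass up and do not shove the flap open with it, and leave everything else standing where it is.

Things in the scene. Friction and masses are not known exactly. Their poses are not given: they have to be found in the camera images.
- box: Cullet box, fixed to the table: green sheet steel, 280 mm wide (its y), 270 mm deep (its x, -140 to +130 mm), a flat steel ledge on the robot's side, a sloping spring flap behind it. Origin on the table under the middle of the ledge's rear edge; x points from the ledge to the flap, y to the left, z up. Sides and rear cover are at most 175 mm high; inner floor at z = 10 mm.
- ledge_edge (a point): Middle of the ledge's rear edge, on its top face (box frame 0, 0, 125 mm). The ledge is flat, from x = -140 to 0 mm; behind its plain rear edge is the open inside of the box, covered only by the flap. Lips 6 mm high and 5 mm thick run along the ledge's left and right ends (y = +-140 mm).
- flap_hinge (a point): Middle of the flap's hinge rod (4 mm radius, along the box's y), in the box frame at 80, 0, 170 mm.
- flap_edge (a point): Middle of the flap's free lower edge, on the flap; when shut it lies 4 mm behind the ledge's rear edge, 3 mm above the ledge's level.
- flap (a joint): Flap angle, rad: 0 shut, grows as it is pushed in and down into the box, stop at 1.2. A 3 mm metal plate, 262 mm wide, 87 mm from hinge to free edge; shut, it slopes up from the ledge's edge to the hinge, 29 degrees from level; at 1.06 it hangs straight down. A spring shuts it within a second when let go: about 1 N at the free edge starts it, about 6 N at mid plate holds it two thirds open.
- glass_mid (a point): The chipped glass: loose small faceted liqueur glass, black enamel with gilt bands, open on top, 36 mm across, 46 mm high, about 50 g, a piece broken out of its rim (20 mm wide, 18 mm deep). It stands on the ledge, left or right of the middle. The point is at its centre, half-way up (23 mm above its foot).
- pot_mid (a point): Bystander: low colour pot with a white screw lid, 38 mm across, 38 mm high, standing on the ledge on the other side of the middle from the glass. The point is half-way up.
- sound1: Bystander: sound liqueur glass of the same make (36 mm across, 46 mm high), on the table at the left of the box; origin under its foot.
- sound2: Bystander: another sound liqueur glass, on the table at the left of the box; origin under its foot.
- oil: Bystander: amber oil bottle, 48 mm across, 105 mm high, on the table at the right of the box; origin under its foot.
- scraper: Bystander: flat scraper, wooden handle, 120 mm long, 12 mm high, lying on the table at the right of the box; origin under the joint of handle and blade.
- jug: Bystander: clear glass jug with painted flowers, 84 mm across, 135 mm high, on the table to the far left; origin under its foot.
- liner: Bystander: flat brush 190 mm long lying on the table to the far right; origin at its underside.
- saucer: Bystander: white saucer 110 mm across, 18 mm high, on the table to the far right; origin under its centre.

How it is judged (in metres and radians):
On the way, in this order (a step that is already met when the one before it is completed fails the run):
1. the flap is held open (0.25 rad or more) while the glass is still on the ledge (value of joint flap above 0.25 rad and z of glass_mid in the frame of box above 0.138 m), for 0.05 s.
2. the glass has dropped into the box (z of glass_mid in the frame of box between 0.01 and 0.06 m and x of glass_mid in the frame of box between -0.137 and 0.127 m and y of glass_mid in the frame of box between -0.137 and 0.137 m), for 0.2 s.
At the end, for the whole second after the job is handed in: The chipped glass lies at rest inside the cullet box (its centre 10 to 60 mm above the table, within the box's walls) and the flap is shut (under 0.06 rad) (all of step 2 and value of joint flap below 0.06 rad and linear speed of glass below 0.03 m/s); the robot touches nothing.
It fails at once if the glass is shoved against the flap while it is on the ledge (more than 1.5 N between them) (contact force between glass and flap above 1.5 N and z of glass_mid in the frame of box above 0.138 m).
It fails at once if the glass is lifted (more than 12 mm off the ledge) (z of glass_mid in the frame of box above 0.16 m).
It fails at once if another thing is displaced by more than 20 mm or knocked over (distance of any of pot_mid, sound1, sound2, oil, scraper, jug, liner, saucer from where it was at the start of the episode above 0.02 m or angle between any of pot_mid, sound1, sound2, oil, jug's own z axis and vertical above 0.4 rad).
It also fails if it takes over 38 s, if anything falls off the work surface, if the arm or the gripper's body presses on something with over 40 N, if the wrist force passes 120 N, or if a joint passes its speed limit or range.

## Robot

A 6-joint arm with a two-finger parallel gripper is mounted at the origin on the work surface. World frame = base frame: x ahead of the robot, y to its left, z up, the work surface at z = 0. Lengths are in mm, angles in rad, forces in N, time in s.
With the tool pointing down it reaches from about 250 to 725 mm from the base axis. Payload 9.7 kg.
Tool frame: the origin (TCP) lies between the finger pads; the fingertips stand 11 mm ahead of it and the grasp point (between the pads) lies 8 mm behind it; z points along the fingers, y is the line along which they close (so a half turn about z gives the same grasp; the last joint's range is limited). The gripper opens to 85 mm and grips with 20 to 120 N. Pads are 22 mm wide; open, the fingers measure 114 mm over their backs; the gripper's body (76 mm by 85 mm) begins 54 mm behind the grasp point. The pads swing forward as they close: fully open they stand 13 mm farther back than shut.
Start: joints at [-1.328, 0.087, 0.176, 1.66, 0, 1.571], TCP at [132.229, -533.866, 242.284] pointing down, gripper open.
Joint ranges: [-3.13, 3.13], [-0.85, 1.81], [-1.15, 1.24], [-2.2, 2.28], [-1.44, 1.52], [-3.14, 3.14]. Speed limits (rad/s): [2.22, 2.22, 2.57, 3.14, 3.14, 3.14].

## Interface

Orientations are given as a 3x3 rotation matrix whose columns are the frame's x, y, z axes.
In Python, from bench import manip, claw, kin, telemetry, viewer gives the robot as it stands. Calls block until the motion is done:
- manip.move_ptp(position, orientation): joint-space move of the TCP to a pose.
- manip.movel(position, v=150, ori=None): straight line of the TCP; ori=None keeps the orientation; v is the mean speed in mm/s.
- manip.movej(angles): joint-space move.
- claw.ungrasp() and claw.grasp(force=None): open the fingers fully, or close them until they stop; force is the grip in N (None keeps the last).
- manip.hold(seconds).
- kin.solve_ik(position, orientation): joint angles nearest the present ones, or None.
- telemetry.get_obs(): the state.
- viewer.read_camera(name): name is "scene" or "top" or "wrist"; returns the picture (400x640x3 uint8, red, green, blue); there is no depth.
- viewer.calibration(name): a dict with "fx", "fy", "cx", "cy" (pixels), "R" (3x3) and "t" (3): a world point X has camera coordinates R X + t; the wrist camera has in their place "mount" (4x4, takes a point from camera to tool coordinates, whose origin is the TCP and whose axes are the flange's). Camera axes: x right, y down, z forward; pixel columns grow to the right and rows downward; lengths in mm; the calibration is good to about 2 mm. A picture is of the moment at which its call begins: read the wrist's pose just before it. calibration takes no time and is no camera call.
A pose or a line that the arm cannot do raises manip.PlanningError and nothing moves.
- manip.close_job(): hands the job in; it is judged then, once.
The state is a dict: "clock": time; "joint_positions": joint angles; "joint_vel": joint speeds; "effort": joint torques, N m; "position": TCP position; "tool_rot": TCP orientation; "wrist_force": force on the tool from outside, world axes, zero at the start; "ft_torque": the same for the moment, N m; "width": finger opening in mm; "grasp_force": force on a finger pad.
Only numpy, scipy, OpenCV 4.12 (cv2) and the standard library are available. Lean on these libraries where they do the work, as an engineer would, in place of code of your own. Each camera call takes 0.05 s, during which the arm holds its last target. There are 200 camera calls.

## Working session

There is one attempt and no reset: what is moved stays moved. The work goes in short steps, each a Python script; the robot and the scene stay as the last script left them, time stands still between calls to the robot, and variables do not carry over. Pictures are saved under pics/ and viewed, at most 10 in all, crops included, and the job is handed in when it is done.

```bash
ls; mkdir -p pics
python3 - <<'E'
from bench import manip, claw, kin, telemetry, viewer
import cv2
for n in ("scene","top"):
    cv2.imwrite(f"pics/{n}0.png",viewer.read_camera(n)[:,:,::-1]); print(n,viewer.calibration(n))
print(viewer.calibration("wrist")); o=telemetry.get_obs(); print(o)
E
```

```text
pics
scene {'fx': 392.4006775339362, 'fy': 392.4006775339362, 'cx': 324.03212659890374, 'cy': 195.92064875154128, 'R': array([[-0.62671335,  0.77906305, -0.01706279],
       [ 0.54369697,  0.4214786 , -0.72577503],
       [-0.55823291, -0.46412989, -0.68772048]]), 't': array([ 345.91154487, -190.29372673, 1544.87903745])}
top {'fx': 422.07892930851335, 'fy': 422.07892930851335, 'cx': 312.2504204113427, 'cy': 207.76204789146684, 'R': array([[-0.02890683, -0.99955517,  0.0073392 ],
       [-0.99064209,  0.02766774, -0.13365162],
       [ 0.1333891 , -0.01113397, -0.9910012 ]]), 't': array([   4.22089573,  583.9101029 , 1490.9655168 ])}
{'fx': 283.3172060446871, 'fy': 283.3172060446871, 'cx': 325.2924960076283, 'cy': 201.06133615020306, 'mount': array([[ 1.79197143e-04, -9.57621914e-01, -2.88028189e-01,
         7.38503115e+01],
       [ 9.99999637e-01, -6.84634717e-05,  8.49775155e-04,
        -6.60023707e-01],
       [-8.33482720e-04, -2.88028237e-01,  9.57621554e-01,
        -1.32091911e+02],
       [ 0.00000000e+00,  0.00000000e+00,  0.00000000e+00,
         1.00000000e+00]])}
{'clock': 0.1, 'joint_positions': array([-1.32801585e+00,  8.74136183e-02,  1.75212126e-01,  1.65981166e+00,
       -6.40250761e-06,  1.57081023e+00]), 'joint_vel': array([-9.21665435e-05, -2.43025788e-03,  1.99854881e-03, -7.03106308e-04,
       -2.10024091e-03,  2.15669500e-04]), 'effort': array([-1.41759145e-03, -5.21560514e+01,  4.65654230e+01,  1.61026453e-02,
       -8.51222990e-05, -3.34756809e-07]), 'position': array([ 132.17228943, -533.67945068,  241.64862681]), 'tool_rot': array([[ 9.70676636e-01,  2.40388809e-01, -2.98742499e-04],
       [ 2.40388994e-01, -9.70675919e-01,  1.17960036e-03],
       [-6.41942364e-06, -1.21682492e-03, -9.99999260e-01]]), 'wrist_force': array([-0.04052884, -0.88416181,  0.05544401]), 'ft_torque': array([0.00102768, 0.01170726, 0.03650485]), 'grasp_force': 0.0, 'width': 85.2184382847924}
```

View pics/top0.png

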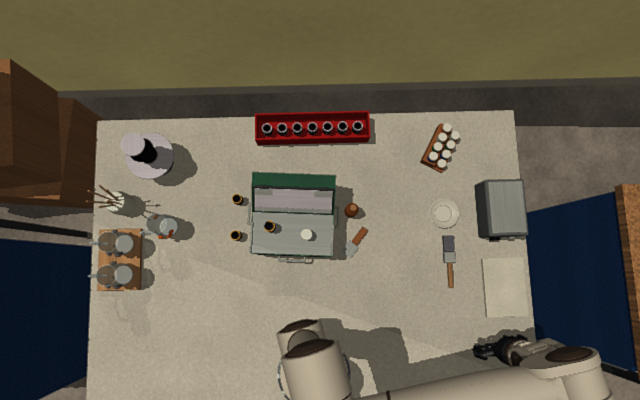

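View pics/scene0.png

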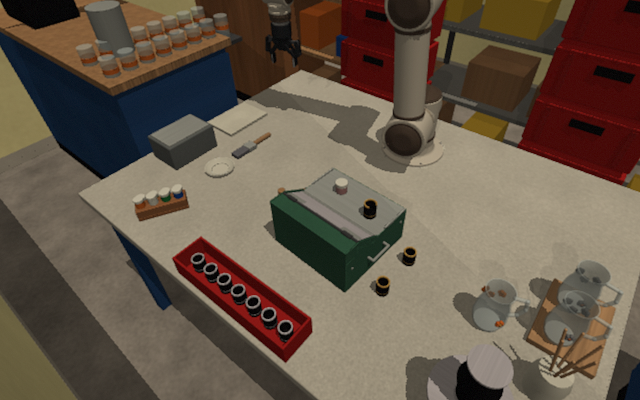

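The top view shows the box at about (293,215), the glass at (270,227) on the ledge's left side and the pot at (307,234) on its right. The scene view shows the same layout from behind. Next I'll enlarge a crop of each.

Run:
```python
import cv2
a=cv2.imread("pics/top0.png")[165:270,220:375]; cv2.imwrite("pics/topc.png",cv2.resize(a,None,fx=5,fy=5,interpolation=cv2.INTER_CUBIC))
a=cv2.imread("pics/scene0.png")[160:290,260:420]; cv2.imwrite("pics/scenec.png",cv2.resize(a,None,fx=4.5,fy=4.5,interpolation=cv2.INTER_CUBIC))
```

```text
(no output)
```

View pics/topc.png

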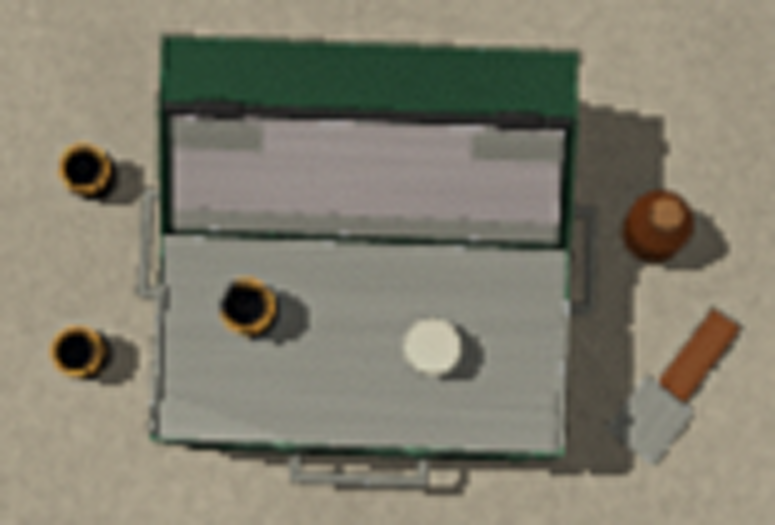

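View pics/scenec.png

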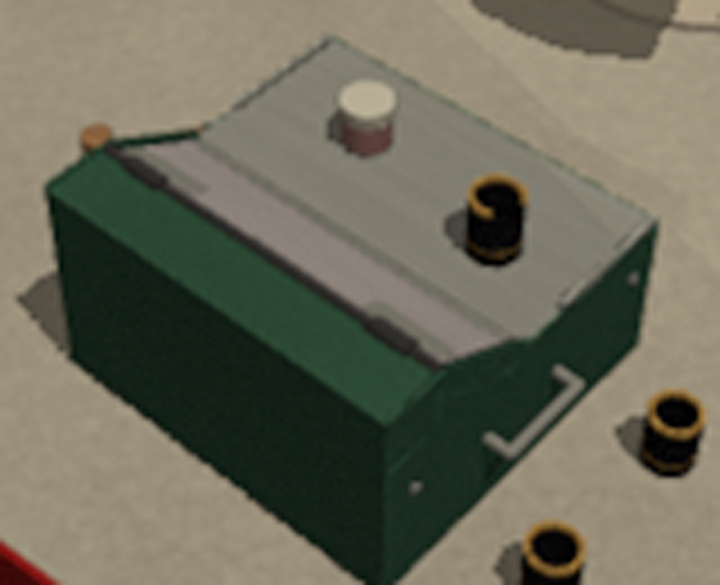

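The enlarged top crop shows the ledge corners at (163,235), (568,248), (153,440) and (563,455). The glass rim centre is at (248,306) and the pot lid at (433,347). The scene crop has the rim at (497,190) and the lid at (367,98).

```bash
cat > h.py <<'E'
import numpy as np
from bench import manip, claw, kin, telemetry, viewer
def back(n,u,v,z):
    c=viewer.calibration(n); d=c["R"].T@np.array([(u-c["cx"])/c["fx"],(v-c["cy"])/c["fy"],1]); o=-c["R"].T@c["t"]
    return (o+d*(z-o[2])/d[2])
def top(u,v,z): return back("top",220+(u+.5)/5-.5,165+(v+.5)/5-.5,z)
def sc(u,v,z): return back("scene",260+(u+.5)/4.5-.5,160+(v+.5)/4.5-.5,z)
E
python3 - <<'E'
from h import *
np.set_printoptions(precision=1,suppress=True)
C=[top(*p,125) for p in((163,235),(568,248),(153,440),(563,455))]
lr,rr,lf,rf=C
for c in C: print(c)
print("w",np.linalg.norm(lr-rr),np.linalg.norm(lf-rf),"d",np.linalg.norm(lr-lf),np.linalg.norm(rr-rf))
y=(lr-rr)+(lf-rf); yaw=np.arctan2(-y[0],y[1]); print("yaw",yaw, np.arctan2(*(-(rr-lf))[[1,0]]))
ctr=sum(C)/4; R=np.array([[np.cos(yaw),-np.sin(yaw)],[np.sin(yaw),np.cos(yaw)]])
O=ctr[:2]+R@[70,0]; print("origin",O)
for n,p in dict(glassT=top(248,306,171),glassS=sc(497,190,171),potT=top(433,347,163),potS=sc(367,98,163),s1=top(78,352,46),s2=top(86,170,46),oil=top(668,212,105),edgeSl=sc(530,340,125),edgeSr=sc(200,140,125),scL=sc(657,222,131),scR=sc(330,38,131)).items(): print(n,p,"box",R.T@(p[:2]-O))
E
```

```text
[564.8 193.8 125. ]
[548.1 -82.3 125. ]
[425.8 201.9 125. ]
[407.8 -73.9 125. ]
w 276.5833858336174 276.40998635388013 d 139.23818064710022 140.5518492459845
yaw -0.0627183395935538 1.9772562627456374
origin [556.5  55.5]
glassT [510.2 132.4 171. ] box [-51.   73.8]
glassS [507.  130.7 171. ] box [-54.1  72. ]
potT [480.3  11.5 163. ] box [-73.2 -48.7]
potS [480.2  10.8 163. ] box [-73.3 -49.3]
s1 [492.4 265.7  46. ] box [-77.1 205.8]
s2 [623.9 259.4  46. ] box [ 54.5 207.7]
oil [ 573.6 -153.8  105. ] box [  30.3 -207.8]
edgeSl [560.7 194.  125. ] box [ -4.5 138.5]
edgeSr [548.3 -77.9 125. ] box [   0.2 -133.7]
scL [433.6 205.8 131. ] box [-132.1  142.3]
scR [415.4 -70.4 131. ] box [-132.9 -134.4]
```

```bash
cat >> h.py <<'E'
yaw=-0.0627; RB=np.array([[np.cos(yaw),-np.sin(yaw)],[np.sin(yaw),np.cos(yaw)]]); O=np.array([556.5,55.5])
G=np.array([-52.,73.]); A=np.radians(47); U=np.array([np.cos(A),-np.sin(A)])
def w(b,z): return np.r_[O+RB@b,z]
yt=np.r_[RB@U,0]; zt=np.array([0,0,-1.]); ORI=np.c_[np.cross(yt,zt),yt,zt]
def st():
    o=telemetry.get_obs(); b=RB.T@(o["position"][:2]-O)
    print("t%.1f box"%o["clock"],b.round(1),"z %.1f"%o["position"][2],"F",o["wrist_force"].round(1),"w %.0f"%o["width"]); return o
E
python3 - <<'E'
from h import *; import cv2
manip.move_ptp(w(G,255),ORI); st()
manip.movel(w(G,205)); st()
cv2.imwrite("pics/w1.png",viewer.read_camera("wrist")[:,:,::-1])
c=viewer.calibration("wrist"); M=np.linalg.inv(c["mount"]); o=telemetry.get_obs()
for n,b,z in(("rim",G,171),("e0",(0,0),125),("eL",(0,135),125),("e50",(0,50),125)):
    p=o["tool_rot"].T@(w(np.array(b,float),z)-o["position"]); q=(M@np.r_[p,1])[:3]; print(n,c["fx"]*q[0]/q[2]+c["cx"],c["fy"]*q[1]/q[2]+c["cy"])
E
```

```text
t2.8 box [-51.8  72.4] z 255.0 F [ 0.4 -0.5 -0.3] w 86
t3.3 box [-52.   72.7] z 205.4 F [0.4 0.6 0.6] w 86
rim 325.1357446870731 236.77484320092486
e0 435.05774193599103 226.8833948613824
eL 311.2357625247737 106.91340285970738
e50 392.6954666245091 185.83897080631985
```

View pics/w1.png

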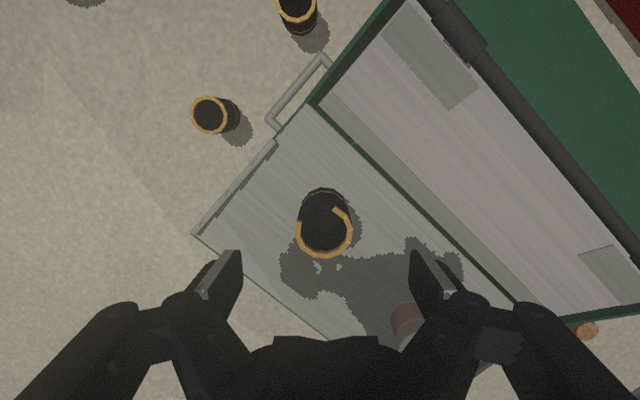

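The wrist view has the rim centre at (324,231), 6 px from my prediction, and the ledge edge runs as predicted. The glass sits midway between the fingers, at about box (-50,75). I'll descend around it and feel for the ledge.

```bash
sed -i 's/G=np.array(\[-52.,73.\])/G=np.array([-50.,75.])/' h.py
python3 - <<'E'
from h import *; import cv2
manip.movel(w(G,205)); manip.movel(w(G,141),v=80); o=st(); f0=o["wrist_force"][2]
for z in np.arange(139,118,-1.5):
    manip.movel(w(G,z),v=30); o=telemetry.get_obs()
    if o["wrist_force"][2]-f0>3: break
st()
s=viewer.read_camera("scene")[150:280,260:420,::-1]; cv2.imwrite("pics/s2.png",cv2.resize(s,None,fx=4.5,fy=4.5,interpolation=cv2.INTER_CUBIC))
E
```

```text
t4.5 box [-49.8  75.1] z 141.5 F [-0.2  0.9  0.1] w 85
t7.5 box [-49.9  75. ] z 122.8 F [-0.4 -0.3  4.5] w 86
```

View pics/s2.png

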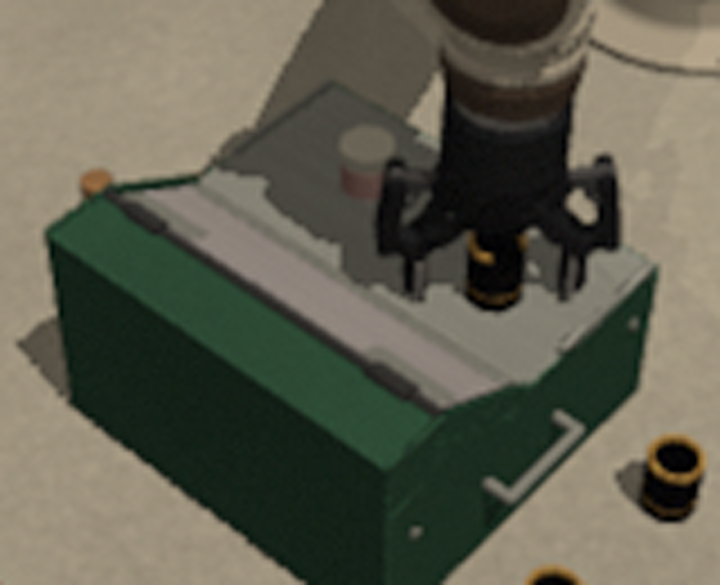

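Run:
```python
from h import *; import cv2
manip.movel(w(G,126),v=40); st()
for x in (-30,-10,0,8):
    manip.movel(w(G+U*(x-G[0])/U[0],126),v=60); st()
cv2.imwrite("pics/w3.png",viewer.read_camera("wrist")[:,:,::-1])
```

```text
t7.8 box [-49.9  75. ] z 126.1 F [0.4 0.6 0.3] w 85
t8.5 box [-29.8  53.1] z 126.0 F [ 0.5 -0.8  0.3] w 86
t9.1 box [-9.7 31.6] z 126.1 F [-1.7 -1.1  2.8] w 86
t9.5 box [ 0.3 21. ] z 126.0 F [-1.6 -0.4  2.5] w 86
t9.8 box [ 8.  12.6] z 125.9 F [-3.  -0.4  1.8] w 85
```

View pics/w3.png

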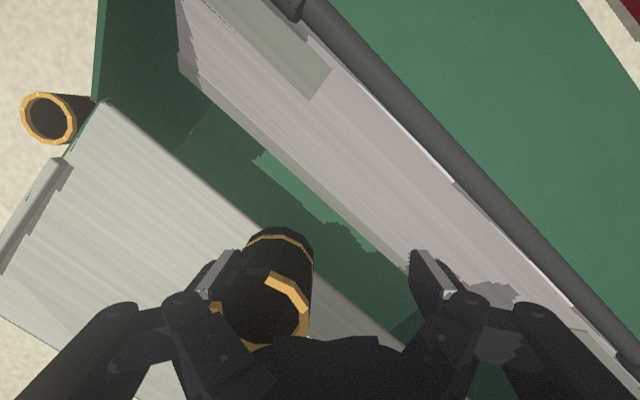

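The wrist view shows the flap well open. The glass is against the rear pad at about (265,290), with its foot partly over the edge. I'll keep pushing and watch the force.

Run:
```python
from h import *; import cv2
for x in (13,17,20,23,25):
    manip.movel(w(G+U*(x-G[0])/U[0],126),v=50); o=st()
    if np.linalg.norm(o["wrist_force"])>20: break
manip.hold(.3)
cv2.imwrite("pics/w4.png",viewer.read_camera("wrist")[:,:,::-1])
```

```text
t10.2 box [12.8  7.5] z 125.9 F [-4.4  1.1  1.4] w 85
t10.5 box [16.7  3.3] z 125.8 F [-4.4  1.6  1.8] w 85
t10.7 box [19.9 -0. ] z 125.8 F [-3.2  1.7 -1.2] w 86
t11.0 box [22.8 -3.2] z 126.2 F [-5.8  1.3  1.8] w 86
t11.2 box [24.4 -5. ] z 126.4 F [-8.2  3.6  4. ] w 85
```

View pics/w4.png

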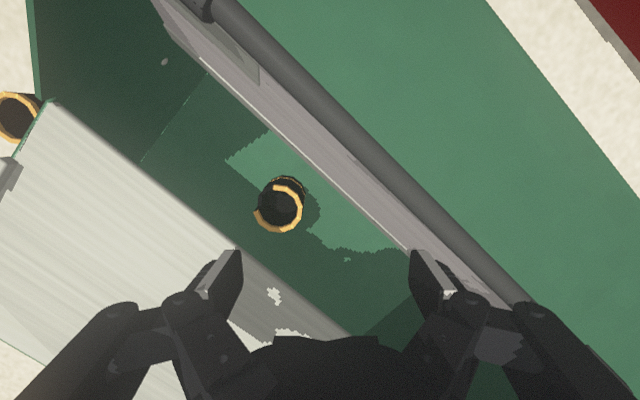

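The glass is on the box floor at (278,205), with its rim visible. I'll draw back along the same path.

Run:
```python
from h import *; import cv2
manip.movel(w(G,126),v=100); manip.movel(w(G-U*8,126),v=60); st()
manip.movel(w(G-U*8,250),v=120)
manip.move_ptp(w(np.array([-170.,60.]),300),ORI); manip.hold(1); st()
s=viewer.read_camera("scene")[120:300,240:440,::-1]; cv2.imwrite("pics/s5.png",cv2.resize(s,None,fx=3.3,fy=3.3,interpolation=cv2.INTER_CUBIC))
```

```text
t13.1 box [-55.5  81. ] z 126.0 F [ 0.5 -0.2 -0.3] w 85
t15.9 box [-170.   60.] z 300.0 F [-0.5 -0.3  0.8] w 85
```

View pics/s5.png

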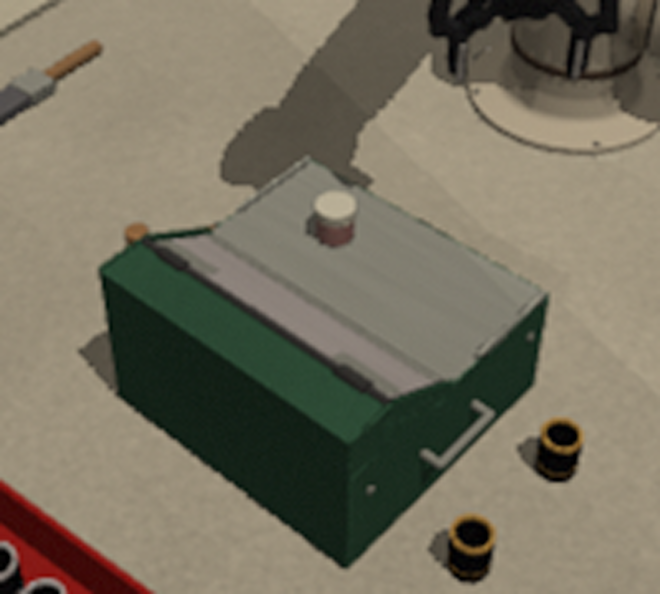

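The flap at about (290,310) is shut and the glass is gone from the ledge. The pot at (335,217) and both sound glasses are where they were, and the gripper is clear.

```bash
python3 -c "
from bench import manip; print(manip.close_job())"
```

```text
the job is handed in; nothing more can be done
None
```

The job is handed in: the chipped glass dropped into the cullet box, the last picture shows the flap shut and the pot and both sound glasses in place, and the robot's clock read about 16 s of the 38 s; no verdict was returned.

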